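# Open a clamped stoneware jar at the deli counter

### The arm

A 7-joint arm with a two-finger parallel gripper is mounted at the origin on the work surface. World frame = base frame: x ahead of the robot, y to its left, z up, the work surface at z = 0. Lengths are in m, angles in rad, forces in N, time in s.
With the tool pointing down it reaches from about 0.425 to 0.925 m from the base axis. Payload 6.8 kg.
Tool frame: the origin (TCP) lies at the very end of the fingers, on their centre line; the grasp point (between the pads) lies 19 mm behind it; z points along the fingers, y is the direction in which the jaws open and shut (so a half turn about z gives the same grasp; the last joint's range is limited). The gripper opens to 88 mm and grips with 3 to 60 N. Pads are 20 mm wide; open, the fingers measure 115 mm over their backs; the gripper's body (75 mm by 178 mm) begins 61 mm behind the grasp point.
Start: joints at [1.212, 0.477, 0.022, 1.555, -0.011, 1.109, -0.083], TCP at [0.168, -0.654, 0.223] pointing down, gripper open.
Joint ranges: [-2.96, 2.96], [-0.34, 2.1], [-1.41, 1.46], [0.24, 2.44], [-1.37, 4.51], [0.17, 1.92], [-2.96, 2.96]. Speed limits (rad/s): [2.39, 2.39, 3.14, 3.14, 3.14, 3.14, 3.14].

### API

Orientations are given as [roll, pitch, yaw] about the fixed x, y, z axes, in that order (R = Rz(yaw) Ry(pitch) Rx(roll)).
In Python, from cell import manip gives the robot as it stands.
- The arm moves only by the tool apply_moves, never from a script. Its argument "increments" is a list of rows, each a list of 7 numbers: the turn, a rotation vector about the tool's x, y, z in rad, then the shift along the tool's x, y, z in cm, then the gripper command: -1 is fully open, 1 is shut, values between are in proportion. In form: [[wx, wy, wz, tx, ty, tz, grip], ...]. A call has 1 to 20 rows; each row shifts and turns the commanded pose from where the row before left it, along the tool's axes as they then stand; what a row does not reach is not made up. A row lasts 1/12 s, in which the tool goes at most 41.7 mm and 7.16 degrees, less where a joint would pass 70% of its speed; a pose out of reach is approached as far as the arm can. A call with a gripper value outside its range is refused whole. The fingers move at their own pace and stop on an object; "force" is the grip in N (left out, the last holds). Time passes only in rows, so rows that do not move let the fingers close. It gives the time, the measured TCP pose, the force and the opening at its end, in the units of the state.
- manip.observe(): the state, without advancing time (a new reading comes with each control period).
- manip.get_image(name): name is "scene" or "top" or "wrist"; returns a dict with "pixels" (480x640x3 uint8, blue, green, red), "fx", "fy", "cx", "cy" (pixels), "R" (3x3) and "t" (3): a world point X has camera coordinates R X + t. Camera axes: x right, y down, z forward; pixel columns grow to the right and rows downward; lengths in m; the calibration is good to about 2 mm. A picture is of the moment at which its call begins. There is no depth.
- manip.sign_off(): hands the job in, once; it reports no verdict.
The state is a dict: "time": time; "qpos": joint angles; "qd": joint speeds; "joint_efforts": joint torques, N m; "tcp_pos": TCP position; "eef_rot": TCP orientation; "force": force on the tool from outside, world axes, zero at the start; "moment": the same for the moment, N m; "opening": finger opening in m.
Only numpy, scipy, OpenCV 4.12 (cv2) and the standard library are available. Lean on these libraries where they do the work, as an engineer would, in place of code of your own. Each camera call takes 0.05 s, during which the arm holds its last target.

### The job

Slide the jar clamp's jaw fully up against the square stoneware jar with the brass cap, so that the jar is braced and cannot turn; then twist the tight cap anticlockwise, seen from above, until its lugs let go, and lift it straight off. Finish while still holding the cap level above the middle of the jar's mouth, one to four centimetres clear of the rim, with the jar left standing in the closed clamp and the other things on the counter undisturbed.

Things in the scene. Friction and masses are not known exactly. Their poses are not given: they have to be found in the camera images.
- clamp: Fixed jar clamp: dark wooden base 100 (x) by 240 (y) by 12 mm, a fixed steel jaw at its -y end, a sliding jaw on the +y side that closes along -y. Origin on the counter, z up; the base runs from y = -68 to +172 mm. The jar stands loosely between the jaws on the base's top (z = 12 mm); the sliding jaw pushes it against the fixed one.
- fixed_jaw (a point): Middle of the top edge of the fixed jaw's gripping face, the plane y = -32 mm of the clamp's frame; the face is 80 mm wide, top 57 mm above the counter.
- jaw (a joint): Travel of the sliding jaw in m, growing as it closes: 0 open (face at y = +70 mm in the clamp's frame), 0.046 shut if empty, about 0.040 with the 62 mm jar pinched squarely; 0 to 0.018 at the start. Slides stiffly (8 N, plus about 3 N to push the jar), stays where left. Jaw plate 12 mm thick, 70 wide, top 57 mm above the counter.
- jaw_fin (a point): Top centre of the black upright grip fin that moves with the sliding jaw: 14 mm thick along the clamp's y, 46 mm wide along x, top 90 mm above the counter, foot at 27 mm on a low bar. Its centre is 75 mm behind the jaw's gripping face; 56 mm are free between jaw plate and fin. Axes as the clamp's.
- jar: Loose square cream stoneware jar with a red band, about 0.35 kg: body 62 by 62 mm, shoulder at 76 mm, round neck 42 mm across with three outer ribs that hold the cap's lugs. Origin at the centre of its underside, z up, x and y square to its sides.
- jar_rim (a point): Centre of the jar's mouth at rim height, 103 mm above its underside. A white springy seal disc closes the mouth; it pushes the cap up with about 10 N, which makes it tight, and rises 3 mm when the cap comes off.
- cap: Round brass cap with red top and a white edge mark along its +x: 60 mm across, 28 tall, 24 deep inside, 45 g. Origin at the centre of its lower edge, z up; screwed on, that edge is 79 mm above the jar's underside, 3 mm above the shoulder.
- cap_top (a point): Centre of the cap's top, 107 mm above the jar's underside when on. Cap and jar x axes agree within 6 degrees at the start; 42 to 78 degrees anticlockwise (from above) of agreement the lugs are free, 60 is best. Less is locked, more runs into the next ribs, clockwise soon meets a stop. Moment 0.3 to 0.5 N m, no rise while turning.
- jar_b: Bystander: a like square jar with a dark steel cap, 62 by 62 by 107 mm; origin under its centre. Leave alone.
- jar_c: Bystander: another square jar with a dark steel cap, 62 by 62 by 107 mm; origin under its centre. Leave alone.
- olive_jar: Bystander: round glass jar, green cap, 68 mm across, 110 mm tall; origin under its centre. Leave alone.
- cheese: Bystander: cheese wedge about 110 by 96 by 55 mm; origin under it. Leave alone.
- dish: Bystander: white dish 72 mm across, 22 mm tall, close behind the clamp; origin under its centre. Leave alone.
- spoon: Bystander: spoon 150 mm long lying along its x; origin under it. Leave alone.
- salami: Bystander: salami 160 mm long, 48 mm thick, lying along its x; origin under its middle. Leave alone.

How it is judged:
On the way, in this order (a step that is already met when the one before it is completed fails the run):
1. the jaw is closed on the jar, which stands between the jaws with its cap still screwed on (value of joint jaw above 0.0365 m and z of cap in the frame of jar below 0.081 m and angle between the x axis of cap and the x axis of jar, either way round below 0.4 rad and angle between the x axis of jar and the x axis of clamp, either way round below 0.09 rad), for 0.2 s.
2. with the jaw closed, the cap has been turned until its lugs are free, still on the neck (value of joint jaw above 0.0365 m and z of cap in the frame of jar below 0.092 m and angle between the x axis of cap and the x axis of jar, either way round above 0.65 rad), for 0.1 s.
At the end, for the whole second after the job is handed in: Cap in the fingers, still, level to 0.2 rad, off the jar, lower edge 3-52 mm above the rim, within 20 mm of the jar's axis; jaw over 0.0365; jar on the base, upright to 0.05 rad, square to the clamp to 0.12 rad; bystanders within 30 mm of their starts (z of cap in the frame of jar between 0.106 and 0.155 m and horizontal distance between cap and jar below 0.02 m and angle between cap's own z axis and vertical below 0.2 rad and contact force between cap and the fingers above 2 N and contact force between cap and jar below 0.05 N and linear speed of cap below 0.02 m/s and value of joint jaw above 0.0365 m and angle between the x axis of jar and the x axis of clamp, either way round below 0.12 rad and angle between jar's own z axis and vertical below 0.05 rad and z of jar in the frame of clamp below 0.015 m and distance of each of jar_b, jar_c, olive_jar, cheese, dish, spoon, salami from where it was at the start of the episode below 0.03 m); the arm keeps its last pose, push and grip.
It fails at once if the jar is lifted out of the clamp or tipped (z of jar in the frame of clamp above 0.022 m or angle between jar's own z axis and vertical above 0.2 rad).
It fails at once if a bystander is knocked away (distance of any of jar_b, jar_c, olive_jar, cheese, dish, spoon, salami from where it was at the start of the episode above 0.05 m).
It also fails if it takes over 51 s, if anything falls off the work surface, if the arm or the gripper's body presses on something with over 40 N, if the wrist force passes 120 N, or if a joint passes its speed limit or range.

## Working session

There is one attempt and no reset: what is moved stays moved. The work goes in short steps, Python scripts to look and compute and a tool call to move; the robot and the scene stay as the last step left them, time stands still between calls to the robot, and variables do not carry over. Pictures are saved under pics/ and viewed, and the job is handed in when it is done.

Besides the shell and the picture viewer there is one more tool, called by a JSON object that holds its "op" and its "data". apply_moves: Moves the arm, as the interface text tells. Its arguments: {"type":"object","properties":{"increments":{"type":"array","items":{"type":"array","items":{"type":"number"}}},"force":{"type":"number"}},"required":["increments"]}

```bash
mkdir -p pics; ls; python3 - <<'E'
from cell import manip
import cv2, numpy as np
s=manip.observe(); print(s)
for n in ["scene","top","wrist"]:
    im=manip.get_image(n); cv2.imwrite(f"pics/{n}0.png",im["pixels"])
    print(n,im["fx"],im["fy"],im["cx"],im["cy"],np.array(im["R"]).round(4).tolist(),np.array(im["t"]).round(4).tolist())
E
```

```text
pics
{'time': 0.0, 'qpos': array([ 1.21188893,  0.47776846,  0.0223561 ,  1.55643098, -0.01146924,
        1.10925722, -0.08312632]), 'qd': array([-0.00071931,  0.0008939 ,  0.0003643 , -0.00147961, -0.00051951,
        0.00235184, -0.00101766]), 'joint_efforts': array([-5.86549305e-06, -5.82858932e+01,  1.53485980e+00, -2.72616953e+01,
       -5.43014542e-02,  1.68854190e-02,  1.85936274e-04]), 'tcp_pos': array([ 0.16734961, -0.65332726,  0.22171189]), 'eef_rot': array([-3.13986459e+00,  1.62401241e-04,  2.50802212e-01]), 'force': array([-1.23738161, -0.0706928 ,  0.65107522]), 'moment': array([-0.05384569, -0.00387561,  0.0191278 ]), 'opening': 0.08786249089899936}
scene 471.1334614025454 471.1334614025454 320.8552912323975 246.72909062353924 [[-0.8347, 0.5504, 0.0159], [0.314, 0.4997, -0.8073], [-0.4523, -0.6689, -0.5899]] [0.4797, -0.1198, 1.3792]
top 475.23782979651855 475.23782979651855 322.4143263341918 246.81276239272475 [[-0.0173, -0.9997, 0.0173], [-0.9845, 0.0141, -0.1749], [0.1747, -0.0201, -0.9844]] [-0.005, 0.57, 1.106]
wrist 394.20815585265194 394.20815585265194 316.5358827949243 234.2168038152637 [[0.2487, -0.9686, -0.0019], [-0.9324, -0.2399, 0.2703], [-0.2623, -0.0654, -0.9628]] [-0.6738, -0.0325, 0.3907]
```

View pics/scene0.png

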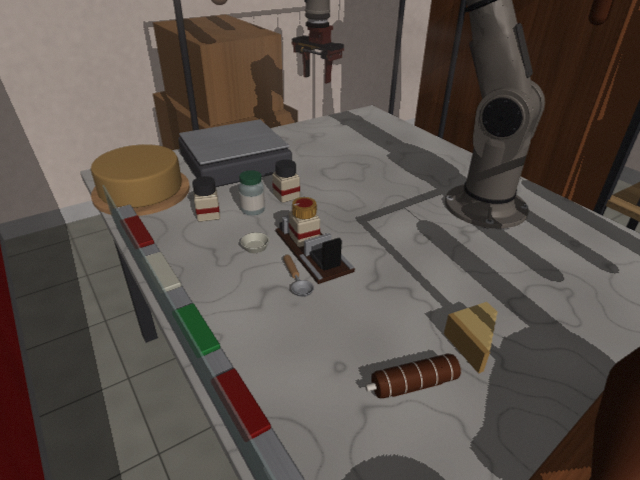

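View pics/top0.png

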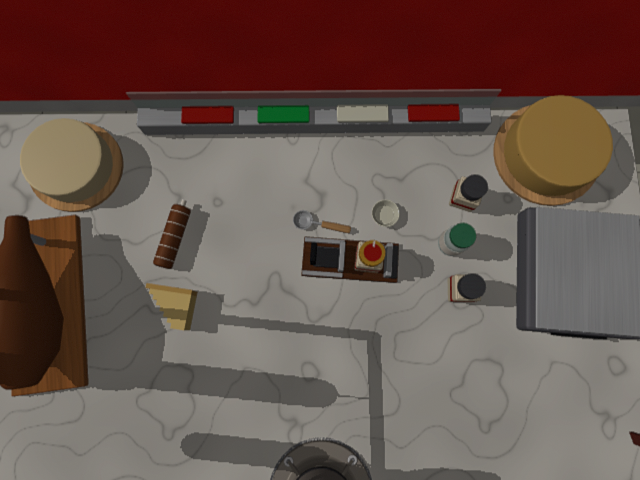

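View pics/wrist0.png

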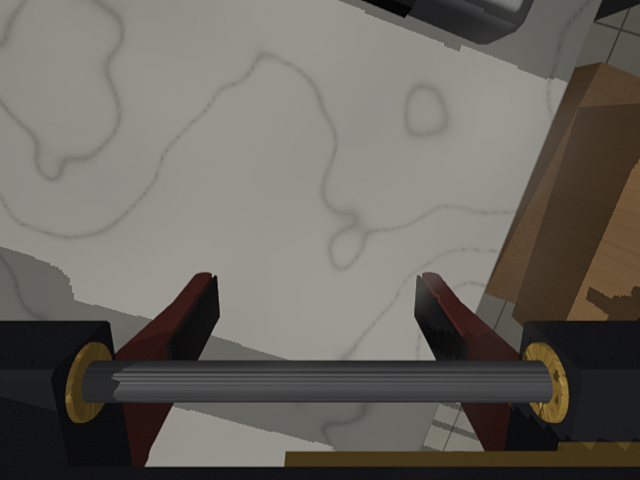

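The scene view shows the clamp with the brass-capped jar around (305,225) and the fin at (332,250). In the top view the cap is at (372,254), the fin near (325,255), and the fixed jaw at right (world -y). I'll enlarge both views to measure.

```bash
python3 - <<'E'
import cv2
a=cv2.imread("pics/top0.png")[180:310,280:500]; cv2.imwrite("pics/topz.png",cv2.resize(a,None,fx=3.6,fy=3.6,interpolation=cv2.INTER_CUBIC))
a=cv2.imread("pics/scene0.png")[180:300,260:380]; cv2.imwrite("pics/scz.png",cv2.resize(a,None,fx=5,fy=5,interpolation=cv2.INTER_CUBIC))
E
```

```text
(no output)
```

View pics/topz.png

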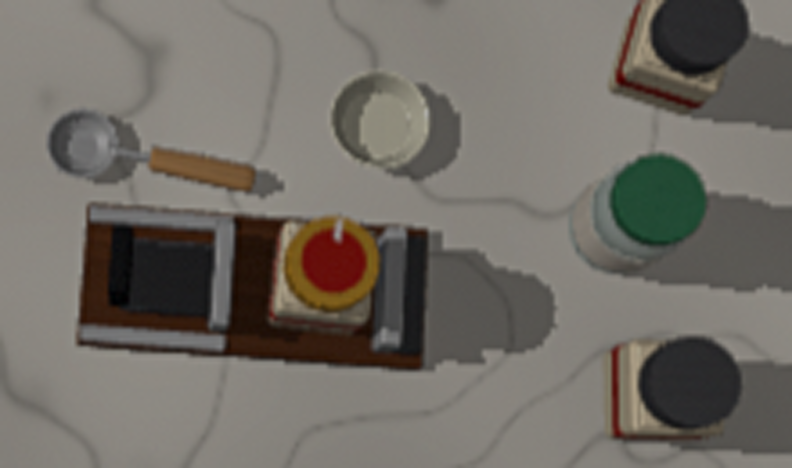

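View pics/scz.png

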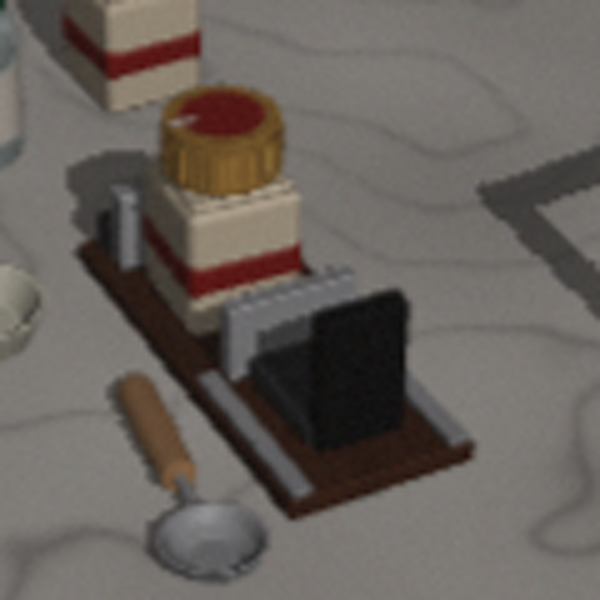

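```bash
cat > h.py <<'E'
from cell import manip
import cv2, numpy as np
def ray(im,u,v,z):
    R=np.array(im["R"]);t=np.array(im["t"])
    d=R.T@np.array([(u-im["cx"])/im["fx"],(v-im["cy"])/im["fy"],1.]); c=-R.T@t
    return c+d*(z-c[2])/d[2]
def proj(im,X):
    p=np.array(im["R"])@np.asarray(X)+np.array(im["t"])
    return np.array([im["fx"]*p[0]/p[2]+im["cx"],im["fy"]*p[1]/p[2]+im["cy"]])
E
python3 - <<'E'
from h import *
T=manip.get_image("top");S=manip.get_image("scene")
tz=lambda u,v:(280+(u+.5)/3.6-.5,180+(v+.5)/3.6-.5)
sz=lambda u,v:(260+(u+.5)/5-.5,180+(v+.5)/5-.5)
C=[]
for n,p in dict(pxpy=(90,205),pxmy=(427,230),mxmy=(424,368),mxpy=(78,343)).items():
    w=ray(T,*tz(*p),.012);C.append(w);print("top base",n,w.round(4))
print("sides",[np.linalg.norm(C[i]-C[(i+1)%4]).round(4) for i in range(4)])
for n,p in dict(pxmy=(80,252),pxpy=(293,516),mxpy=(474,450)).items():
    print("scene base",n,ray(S,*sz(*p),.012).round(4), ray(S,*sz(*p),0.0).round(4))
print("fin top corners scene")
for p in [(312,308),(392,291),(408,300),(325,322)]: print(ray(S,*sz(*p),.09).round(4))
print("fin top: top view")
for p in [(112,226),(131,228),(129,305),(110,303)]: print(ray(T,*tz(*p),.09).round(4))
# cap red top
for n,I in dict(T=T,S=S).items():
    px=I["pixels"].astype(int)
    m=((px[...,2]>90)&(px[...,1]<50)&(px[...,0]<50)).astype(np.uint8)
    k,l,st,ce=cv2.connectedComponentsWithStats(m)
    g=proj(I,[.55,-.1,.119])
    for i in range(1,k):
        if st[i,4]>20 and 280<ce[i,0]<400 and 190<ce[i,1]<270: print(n,ce[i],st[i],ray(I,*ce[i],.119).round(4))
E
```

```text
top base pxpy [0.6035 0.0296 0.012 ]
top base pxmy [ 0.5823 -0.2065  0.012 ]
top base mxmy [ 0.4854 -0.2     0.012 ]
top base mxpy [0.5064 0.0389 0.012 ]
sides [np.float64(0.237), np.float64(0.0972), np.float64(0.2398), np.float64(0.0975)]
scene base pxmy [ 0.587  -0.1978  0.012 ] [ 0.5788 -0.2136  0.    ]
scene base pxpy [0.6087 0.0404 0.012 ] [0.6009 0.0288 0.    ]
scene base mxpy [0.5105 0.0461 0.012 ] [0.5011 0.0345 0.    ]
fin top corners scene
[ 5.731e-01 -1.000e-04  9.000e-02]
[0.5347 0.0082 0.09  ]
[0.5326 0.0179 0.09  ]
[0.5742 0.012  0.09  ]
fin top: top view
[0.5737 0.014  0.09  ]
[0.5722 0.0016 0.09  ]
[0.5215 0.0037 0.09  ]
[0.5229 0.016  0.09  ]
T [372.17991632 252.24686192] [364 244  18  17 239] [ 0.5434 -0.1262  0.119 ]
S [288.07407407 190.59259259] [282 188  16   7  27] [ 0.5469 -0.1962  0.119 ]
S [308.65909091 232.95454545] [299 229  21   9  44] [ 0.6037 -0.0084  0.119 ]
```

{"op": "apply_moves", "data": {"increments": [[0,0,0,2.6,-2.7,0,-1],[0,0,0,2.6,-2.7,0,-1],[0,0,0,2.6,-2.7,0,-1],[0,0,0,2.6,-2.7,0,-1],[0,0,0,2.6,-2.7,0,-1],[0,0,0,2.6,-2.7,0,-1],[0,0,0,2.6,-2.7,0,-1],[0,0,0,2.6,-2.7,0,-1],[0,0,0,2.6,-2.7,0,-1],[0,0,0,2.6,-2.7,0,-1],[0,0,0,2.6,-2.7,0,-1],[0,0,0,2.6,-2.7,0,-1],[0,0,0,2.6,-2.7,0,-1],[0,0,0,2.6,-2.7,0,-1],[0,0,0,2.6,-2.7,0,-1],[0,0,0,2.6,-2.7,0,-1],[0,0,0,2.6,-2.7,0,-1],[0,0,0,2.6,-2.7,0,-1],[0,0,0,2.6,-2.7,0,-1],[0,0,0,0,0,0,-1]]}}

```text
time: 1.92
tcp_pos: [0.5217, -0.0262, 0.2232]
eef_rot: [-3.138, -0.004, 0.26]
force: [-0.2, -0.6, 0.3]
opening: 0.0878
```

{"op": "apply_moves", "data": {"increments": [[0,0,0.087,0,0,0,-0.2],[0,0,0.087,0,0,0,-0.2],[0,0,0.087,0,0,0,-0.2],[0,0,0.086,0,0,0,-0.2],[0,0,0,0,0,0,-0.2],[0,0,0,0,0,0,-0.2]]}}

```text
time: 2.42
tcp_pos: [0.5187, -0.0345, 0.2226]
eef_rot: [3.141, 0.0, -0.094]
force: [-0.1, 0.8, -0.2]
opening: 0.0535
```

```bash
python3 - <<'E'
from h import *
s=manip.observe(); print({k:np.round(s[k],4) for k in("time","qpos","tcp_pos","eef_rot","opening")})
I=manip.get_image("wrist");cv2.imwrite("pics/wrist1.png",I["pixels"])
E
```

```text
{'time': np.float64(2.4167), 'qpos': array([ 0.2431,  0.2448, -0.3468,  1.9042,  0.0977,  1.0088, -1.8108]), 'tcp_pos': array([ 0.5187, -0.0345,  0.2226]), 'eef_rot': array([ 3.1415e+00,  1.0000e-04, -9.3700e-02]), 'opening': np.float64(0.0535)}
```

View pics/wrist1.png

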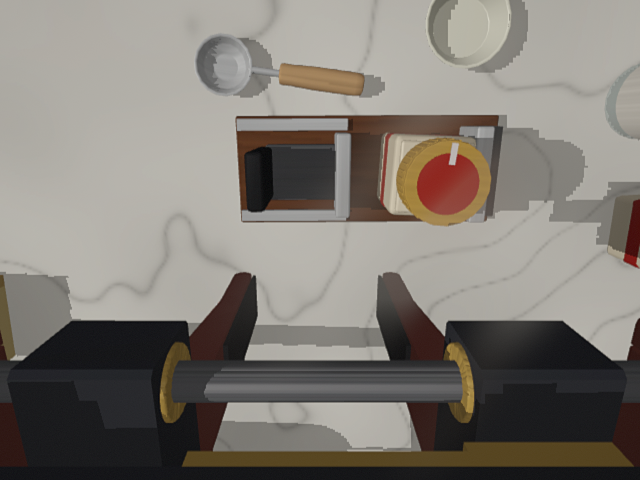

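Wrist view: clamp base corners about (236,117), (500,115), (241,222), the fin top around (258,180), cap centre about (444,182), with the mark pointing up (+x).

```bash
python3 - <<'E'
from h import *
I=manip.get_image("wrist")
r=lambda u,v,z:ray(I,u,v,z).round(4)
for p in [(236,117),(500,115),(495,221),(241,222)]: print("base",r(*p,.012))
a=cv2.imread("pics/wrist1.png")[100:240,225:515]; cv2.imwrite("pics/w1z.png",cv2.resize(a,None,fx=2.7,fy=2.7,interpolation=cv2.INTER_CUBIC))
px=I["pixels"].astype(int);b,g,rr=px[...,0],px[...,1],px[...,2]
m=((rr>90)&(g<50)&(b<60)).astype(np.uint8); m[:, :385]=0;m[:,520:]=0;m[240:]=0
k,l,st,ce=cv2.connectedComponentsWithStats(m)
i=1+np.argmax(st[1:,4]);print("cap red",ce[i],st[i],r(*ce[i],.119))
print(I["pixels"][180,258],I["pixels"][180,258])
E
```

```text
base [0.6054 0.0313 0.012 ]
base [ 0.5849 -0.2067  0.012 ]
base [ 0.486  -0.2051  0.012 ]
base [0.5079 0.0409 0.012 ]
cap red [438.35576923 175.91789941] [ 418  154   55   53 1352] [ 0.5516 -0.1192  0.119 ]
[28 27 27] [28 27 27]
```

View pics/w1z.png

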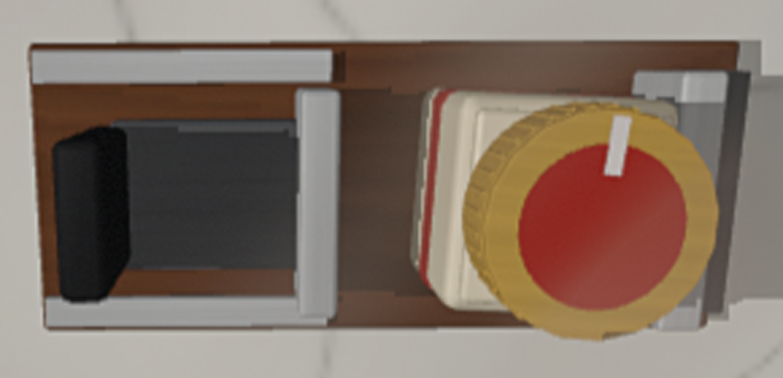

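```bash
python3 - <<'E'
from h import *
I=manip.get_image("wrist")
O=np.array([.541,-.1365]);a=-.088;Rc=np.array([[np.cos(a),-np.sin(a)],[np.sin(a),np.cos(a)]])
def c(u,v,z):
    w=ray(I,225+(u+.5)/2.7-.5,100+(v+.5)/2.7-.5,z); return w.round(4),(Rc.T@(w[:2]-O)).round(4)
print("plate face",c(338,110,.057),c(333,300,.057))
print("plate ends",c(317,88,.057),c(313,318,.057))
print("fin back",c(53,150,.09),c(63,298,.09))
print("cap c",c(603,224,.119),"gold R edge",c(718,222,.119),c(600,338,.119))
print("mark",c(622,120,.119),c(611,172,.119))
print("jar shoulder corner",c(440,88,.088),c(450,308,.088), "jar edges base",c(420,110,.012))
print("fixed jaw face top",c(636,75,.057),c(640,330,.057))
E
```

```text
plate face (array([ 0.5773, -0.0665,  0.057 ]), array([0.03  , 0.0729])) (array([ 0.5195, -0.0608,  0.057 ]), array([-0.0281,  0.0735]))
plate ends (array([ 0.5843, -0.0607,  0.057 ]), array([0.0365, 0.0793])) (array([ 0.5143, -0.0541,  0.057 ]), array([-0.0339,  0.0797]))
fin back (array([0.5756, 0.014 , 0.09  ]), array([0.0212, 0.153 ])) (array([0.5346, 0.0171, 0.09  ]), array([-0.0199,  0.1524]))
cap c (array([ 0.5464, -0.1256,  0.119 ]), array([0.0045, 0.0113])) gold R edge (array([ 0.5443, -0.1542,  0.119 ]), array([ 0.0048, -0.0174])) (array([ 0.517 , -0.1248,  0.119 ]), array([-0.0249,  0.0096]))
mark (array([ 0.5715, -0.1303,  0.119 ]), array([0.0298, 0.0088])) (array([ 0.5592, -0.1276,  0.119 ]), array([0.0173, 0.0104]))
jar shoulder corner (array([ 0.582 , -0.0919,  0.088 ]), array([0.0369, 0.0481])) (array([ 0.521, -0.092,  0.088]), array([-0.0238,  0.0426])) jar edges base (array([ 0.5726, -0.0978,  0.012 ]), array([0.0281, 0.0413]))
fixed jaw face top (array([ 0.5792, -0.1553,  0.057 ]), array([ 0.0397, -0.0154])) (array([ 0.5007, -0.1569,  0.057 ]), array([-0.0383, -0.0239]))
```

{"op": "apply_moves", "data": {"increments": [[0,0,0,1.6,-2.3,0,-0.2],[0,0,0,1.6,-2.3,0,-0.2],[0,0,0,0,0,3,-0.2],[0,0,0,0,0,3,-0.2],[0,0,0,0,0,3,-0.2],[0,0,0,0,0,0,-0.2],[0,0,0,0,0,0,-0.2]]}}

```text
time: 3.15
tcp_pos: [0.554, 0.0082, 0.1318]
eef_rot: [3.141, 0.003, -0.095]
force: [0.0, -0.9, -0.1]
opening: 0.053
```

```bash
python3 - <<'E'
from h import *
s=manip.observe(); print({k:np.round(s[k],4) for k in("time","tcp_pos","eef_rot","opening")})
I=manip.get_image("wrist");cv2.imwrite("pics/wrist2.png",I["pixels"])
I=manip.get_image("scene");cv2.imwrite("pics/scene2.png",cv2.resize(I["pixels"][150:300,240:440],None,fx=4,fy=4))
E
```

```text
{'time': np.float64(3.15), 'tcp_pos': array([0.554 , 0.0082, 0.1318]), 'eef_rot': array([ 3.1413,  0.0034, -0.0954]), 'opening': np.float64(0.053)}
```

View pics/wrist2.png

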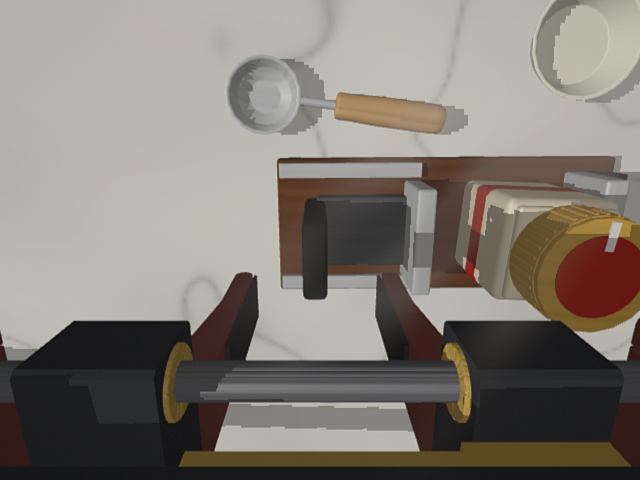

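View pics/scene2.png

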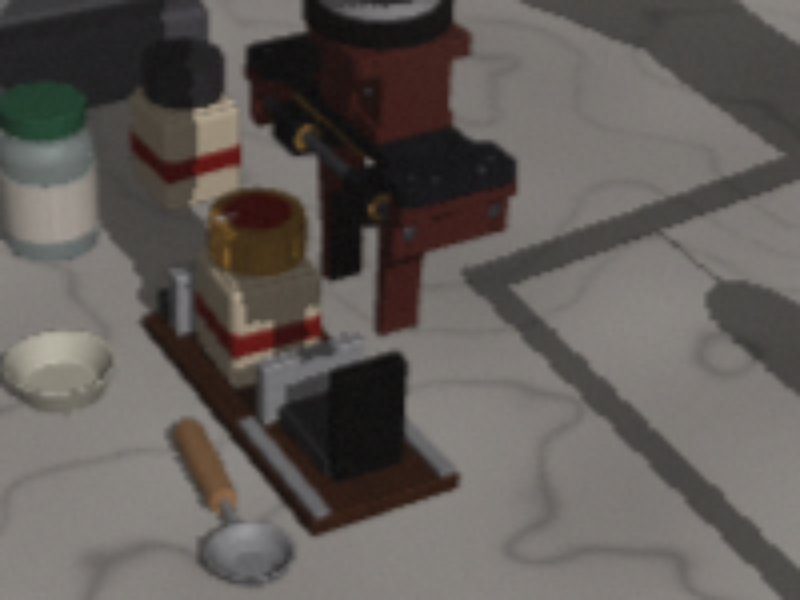

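```bash
python3 - <<'E'
from h import *
I=manip.get_image("scene");W=manip.get_image("wrist")
for X in ([.554,.0082,.1318],[.5548,.0083,.09],[.554,.0082,.06]): print((proj(I,X)-[240,150])*4, proj(W,X))
E
```

```text
[366.36180009 300.19169092] [318.59794535 299.27442538]
[363.13565196 362.14171438] [317.98655567 265.97496979]
[362.70703367 403.99247714] [318.14706791 250.74684452]
```

{"op": "apply_moves", "data": {"increments": [[0,0,0,0,0,2.5,-0.2],[0,0,0,0,0,2.5,-0.2],[0,0,0,0,0,2.4,-0.2],[0,0,0,0,0,0,-0.2],[0,0,0,0,0,0,1],[0,0,0,0,0,0,1],[0,0,0,0,0,0,1],[0,0,0,0,0,0,1],[0,0,0,0,0,0,1]], "force": 25}}

```text
time: 4.1
tcp_pos: [0.5559, 0.0084, 0.0599]
eef_rot: [-3.141, -0.002, -0.096]
force: [-0.7, -0.5, 0.8]
opening: 0.0228
```

{"op": "apply_moves", "data": {"increments": [[0,0,0,0,0,0,1],[0,0,0,0,0,0,1],[0,0,0,0,0,0,1]]}}

```text
time: 4.35
tcp_pos: [0.5556, 0.0089, 0.0594]
eef_rot: [-3.141, -0.001, -0.095]
force: [-1.5, 0.6, 6.2]
opening: 0.0137
```

{"op": "apply_moves", "data": {"increments": [[0,0,0,0,0.4,0,1],[0,0,0,0,0.4,0,1],[0,0,0,0,0.4,0,1],[0,0,0,0,0.4,0,1],[0,0,0,0,0.4,0,1],[0,0,0,0,0.4,0,1],[0,0,0,0,0.4,0,1],[0,0,0,0,0.4,0,1],[0,0,0,0,0,0,1]], "force": 40}}

```text
time: 5.1
tcp_pos: [0.5529, -0.0209, 0.0594]
eef_rot: [-3.139, -0.002, -0.094]
force: [0.7, 7.9, 5.1]
opening: 0.0136
```

{"op": "apply_moves", "data": {"increments": [[0,0,0,0,0.2,0,1],[0,0,0,0,0.2,0,1],[0,0,0,0,0.2,0,1],[0,0,0,0,0,0,1]]}}

```text
time: 5.43
tcp_pos: [0.5524, -0.026, 0.0594]
eef_rot: [-3.138, -0.002, -0.093]
force: [0.3, 8.9, 4.3]
opening: 0.0136
```

{"op": "apply_moves", "data": {"increments": [[0,0,0,0,0.2,0,1],[0,0,0,0,0.1,0,1],[0,0,0,0,0,0,1]]}}

```text
time: 5.68
tcp_pos: [0.5522, -0.0287, 0.0594]
eef_rot: [-3.138, -0.002, -0.093]
force: [-0.4, 9.7, 3.7]
opening: 0.0136
```

{"op": "apply_moves", "data": {"increments": [[0,0,0,0,0.2,0,1],[0,0,0,0,0,0,1]]}}

```text
time: 5.85
tcp_pos: [0.552, -0.0304, 0.0594]
eef_rot: [-3.137, -0.002, -0.093]
force: [-0.4, 8.7, 3.2]
opening: 0.0137
```

{"op": "apply_moves", "data": {"increments": [[0,0,0,0,0.2,0,1],[0,0,0,0,0,0,1]]}}

```text
time: 6.02
tcp_pos: [0.5521, -0.0304, 0.0594]
eef_rot: [-3.135, -0.002, -0.091]
force: [2.0, 14.9, 2.5]
opening: 0.0139
```

{"op": "apply_moves", "data": {"increments": [[0,0,0,0,0.2,0,1],[0,0,0,0,0.1,0,1],[0,0,0,0,0,0,1]]}}

```text
time: 6.27
tcp_pos: [0.5521, -0.0304, 0.0594]
eef_rot: [-3.132, -0.003, -0.089]
force: [0.9, 21.2, 2.1]
opening: 0.0136
```

```bash
python3 - <<'E'
from h import *
I=manip.get_image("wrist");cv2.imwrite("pics/wrist3.png",I["pixels"])
I=manip.get_image("scene");cv2.imwrite("pics/scene3.png",cv2.resize(I["pixels"][150:300,240:440],None,fx=4,fy=4))
I=manip.get_image("top");cv2.imwrite("pics/top3.png",cv2.resize(I["pixels"][180:310,280:500],None,fx=3.6,fy=3.6))
E
```

```text
(no output)
```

View pics/wrist3.png

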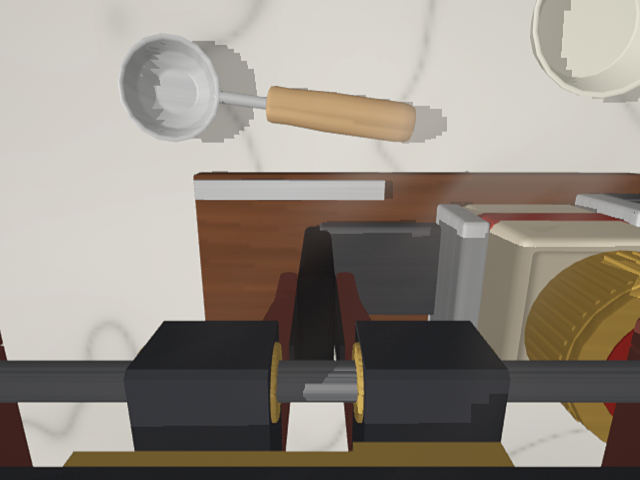

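View pics/scene3.png

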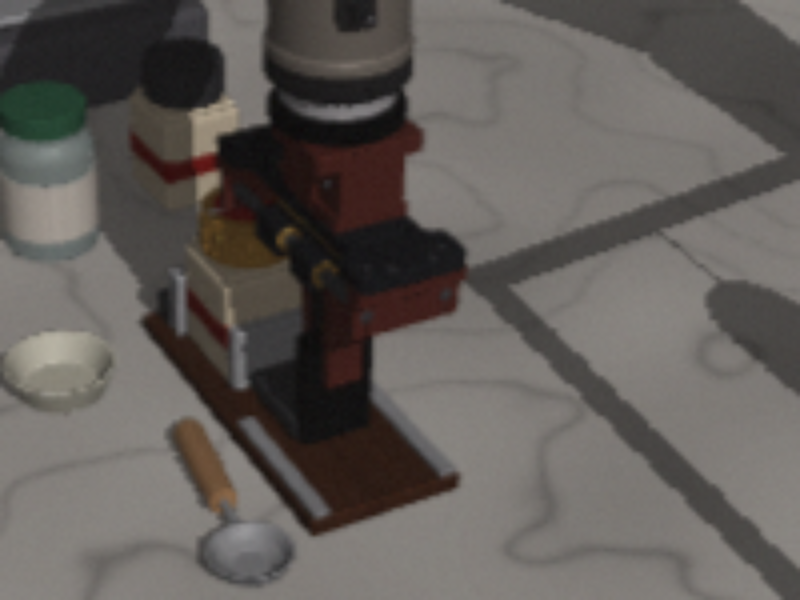

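The jaw stalls at about 39.5 mm of travel with 21 N, and the pictures show the plate against the jar. I'll ease off, release, and rise.

{"op": "apply_moves", "data": {"increments": [[0,0,0,0,-0.2,0,1],[0,0,0,0,-0.1,0,1],[0,0,0,0,0,0,-0.2],[0,0,0,0,0,0,-0.2],[0,0,0,0,0,0,-0.2],[0,0,0,0,0,0,-0.2],[0,0,0,0,0,0,-0.2]]}}

```text
time: 7.0
tcp_pos: [0.5503, -0.0373, 0.0584]
eef_rot: [3.141, 0.001, -0.097]
force: [0.5, -0.3, -0.7]
opening: 0.0433
```

```bash
python3 - <<'E'
from h import *
s=manip.observe(); print({k:np.round(s[k],4) for k in("time","qpos","tcp_pos","eef_rot","opening","force")})
E
```

```text
{'time': np.float64(7.0), 'qpos': array([ 0.1983,  0.51  , -0.3092,  1.9649,  0.2332,  0.7015, -1.9214]), 'tcp_pos': array([ 0.5503, -0.0373,  0.0584]), 'eef_rot': array([ 3.1409e+00,  7.0000e-04, -9.7400e-02]), 'opening': np.float64(0.0433), 'force': array([ 0.4859, -0.3008, -0.6882])}
```

{"op": "apply_moves", "data": {"increments": [[0,0,0,0,0,-3.5,-0.5],[0,0,0,0,0,-3.5,-1],[0,0,0,0,0,-3.5,-1],[0,0,0,0,0,-3.5,-1],[0,0,0,-1,3.4,0,-1],[0,0,0,-1,3.4,0,-1],[0,0,0,0,3.4,0,-1],[0,0,0,0,0,0,-1],[0,0,0,0,0,0,-1]]}}

```text
time: 7.75
tcp_pos: [0.5201, -0.1389, 0.1985]
eef_rot: [3.141, 0.0, -0.102]
force: [-0.4, 0.5, 0.5]
opening: 0.0878
```

```bash
python3 - <<'E'
from h import *
s=manip.observe(); print({k:np.round(s[k],4) for k in("time","qpos","tcp_pos","eef_rot","opening","force")})
I=manip.get_image("wrist");cv2.imwrite("pics/wrist4.png",I["pixels"])
I=manip.get_image("scene");cv2.imwrite("pics/scene4.png",cv2.resize(I["pixels"][170:300,240:400],None,fx=4,fy=4))
I=manip.get_image("top");cv2.imwrite("pics/top4.png",cv2.resize(I["pixels"][180:310,280:500],None,fx=3.6,fy=3.6))
E
```

```text
{'time': np.float64(7.75), 'qpos': array([ 0.4059,  0.299 , -0.3146,  1.891 ,  0.112 ,  0.9688, -1.6317]), 'tcp_pos': array([ 0.5201, -0.1389,  0.1985]), 'eef_rot': array([ 3.1407e+00,  5.0000e-04, -1.0170e-01]), 'opening': np.float64(0.0878), 'force': array([-0.4349,  0.5187,  0.4634])}
```

View pics/wrist4.png

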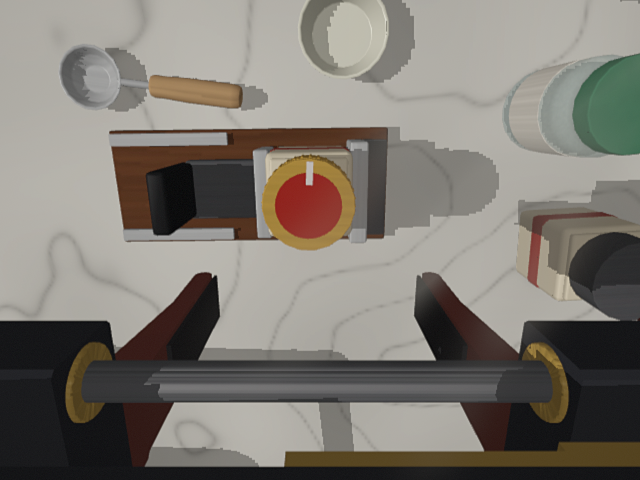

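View pics/scene4.png

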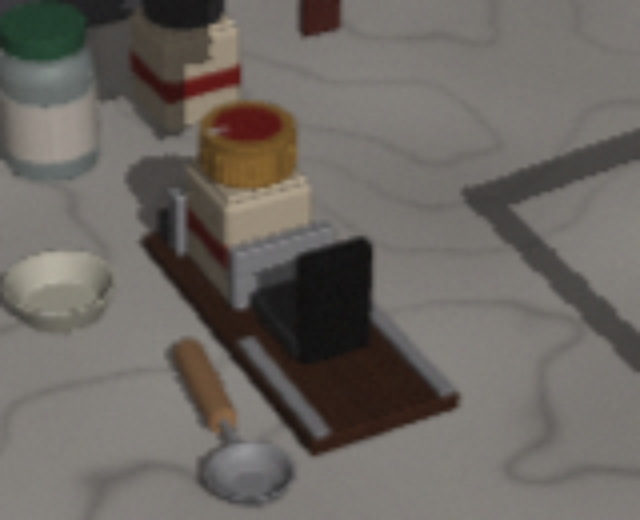

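View pics/top4.png

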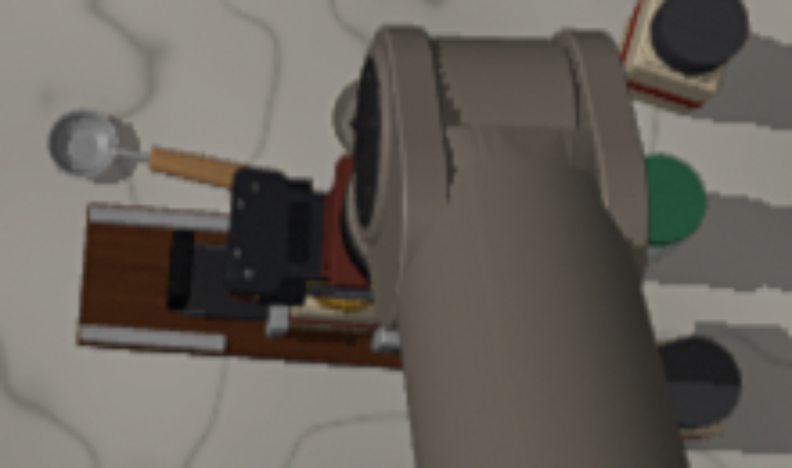

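The wrist view shows the jaw plate against the jar, the cap disc centred around (309,203), and the mark at (309,172). I'll fit the cap's outer circle and cast rays.

```bash
python3 - <<'E'
from h import *
I=manip.get_image("wrist");px=I["pixels"]
hsv=cv2.cvtColor(px,cv2.COLOR_BGR2HSV)
m=((hsv[...,0]<9)|(hsv[...,0]>172))&(hsv[...,1]>170)&(hsv[...,2]>80)
m[:150]=0;m[260:]=0;m[:,:250]=0;m[:,370:]=0
c=max(cv2.findContours(m.astype(np.uint8),cv2.RETR_EXTERNAL,cv2.CHAIN_APPROX_NONE)[0],key=cv2.contourArea)
h=cv2.convexHull(c);(x,y),(a,b),_=cv2.fitEllipse(h);print("red",x,y,a,b,ray(I,x,y,.119).round(4))
m=((hsv[...,0]<26)|(hsv[...,0]>172))&(hsv[...,1]>140)&(hsv[...,2]>90)
m[:150]=0;m[255:]=0;m[:,:262]=0;m[:,:][:,358:]=0
ys,xs=np.nonzero(m);print("gold bbox",xs.min(),xs.max(),ys.min(),ys.max())
r=lambda u,v,z=.119:ray(I,u,v,z).round(4)
print("bottom edge pt",r(309,249.5),"right",r(355,205),"left",r(262.5,205))
print("mark",r(310,163),r(309.5,185))
print("proj of nominal TCP", proj(I,manip.observe()["tcp_pos"]))
a=px[115:265,235:385];cv2.imwrite("pics/w4z.png",cv2.resize(a,None,fx=4,fy=4,interpolation=cv2.INTER_CUBIC))
E
```

```text
red 312.99322509765625 203.56407165527344 57.27442932128906 67.2347412109375 [ 0.5479 -0.1346  0.119 ]
gold bbox 269 357 150 249
bottom edge pt [ 0.5182 -0.1291  0.119 ] right [ 0.5445 -0.1606  0.119 ] left [ 0.5499 -0.1032  0.119 ]
mark [ 0.5729 -0.1352  0.119 ] [ 0.5596 -0.1336  0.119 ]
proj of nominal TCP [316.96810138 296.89099245]
```

View pics/w4z.png

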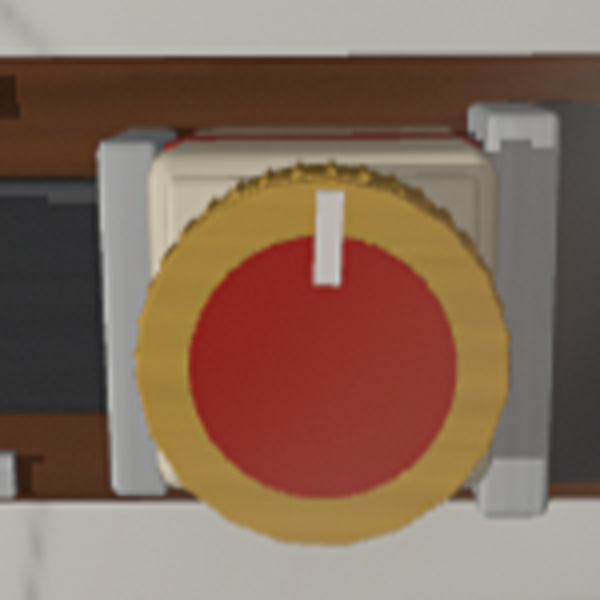

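```bash
python3 - <<'E'
from h import *
I=manip.get_image("wrist");s=manip.observe()
z=lambda u,v,h:ray(I,235+(u+.5)/4-.5,115+(v+.5)/4-.5,h)
c=z(322.5,366,.119);print("cap",c.round(4))
for n,p in dict(L=(137,362),R=(508,362),B=(325,545),mk=(330,192)).items():
    d=z(*p,.119)-c; print(n,np.linalg.norm(d).round(4),np.arctan2(d[1],d[0]).round(3))
d=c-s["tcp_pos"];y=s["eef_rot"][2]
print("tool shift cm",100*(d[0]*np.cos(y)+d[1]*np.sin(y)),100*(d[0]*np.sin(y)-d[1]*np.cos(y)))
p=[z(154,155,.088),z(494,155,.088)];d=p[0]-p[1];print("jar +x shoulder edge yaw",np.arctan2(-d[0],d[1]),np.linalg.norm(d),(p[0]+p[1])/2)
a=-.088;O=np.array([.541,-.1365]);R=np.array([[np.cos(a),-np.sin(a)],[np.sin(a),np.cos(a)]]);print("cap in clamp",R.T@(c[:2]-O), "jaw plate/fixed", [R.T@(z(*q,.057)[:2]-O) for q in [(165,140),(172,492),(470,108),(477,510)]])
E
```

```text
cap [ 0.5462 -0.1356  0.119 ]
L 0.0289 1.455
R 0.0289 -1.642
B 0.0293 3.061
mk 0.0268 -0.137
tool shift cm 2.4917165805882053 -0.13573860358532586
jar +x shoulder edge yaw -0.09354221902594101 0.05767034245488283 [ 0.57614552 -0.13851881  0.088     ]
cap in clamp [0.00511591 0.00139191] jaw plate/fixed [array([0.03590567, 0.03114163]), array([-0.03316904,  0.0320552 ]), array([ 0.04146275, -0.02622512]), array([-0.0372587 , -0.02911055])]
```

```bash
python3 - <<'E'
from h import *
S=manip.get_image("scene")
for p in [(249,124),(248,125)]: print(ray(S,240+(p[0]+.5)/4-.5,170+(p[1]+.5)/4-.5,.119).round(4))
E
```

```text
[ 0.5433 -0.1354  0.119 ]
[ 0.5444 -0.1347  0.119 ]
```

```bash
python3 - <<'E'
from h import *
s=manip.observe();print(s["time"],s["tcp_pos"],s["eef_rot"],s["qd"])
E
```

```text
8.05 [ 0.5213011  -0.13469691  0.19858768] [-3.14118674e+00  6.06305059e-05 -9.40409632e-02] [ 8.59603462e-05  4.30946826e-04  4.84676441e-03 -3.39855958e-04
  6.84961748e-04  1.61559641e-03  8.13153247e-04]
```

{"op": "apply_moves", "data": {"increments": [[0,0,0,1.2,-0.1,0,-1],[0,0,0,1.2,-0.1,0,-1],[0,0,0,0,0,2.2,-1],[0,0,0,0,0,2.2,-1],[0,0,0,0,0,2.2,-1],[0,0,0,0,0,0,-1],[0,0,0,0,0,0,-1],[0,0,0,0,0,0,-1]]}}

```text
time: 8.72
tcp_pos: [0.5459, -0.1359, 0.1337]
eef_rot: [-3.141, -0.001, -0.095]
force: [-0.2, -0.2, 0.7]
opening: 0.0878
```

```bash
python3 - <<'E'
from h import *
s=manip.observe(); print({k:np.round(s[k],4) for k in("time","tcp_pos","eef_rot","opening","force")})
I=manip.get_image("wrist");cv2.imwrite("pics/wrist5.png",I["pixels"])
print(proj(I,[.545,-.1353,.119]),np.array(I["R"]).round(4).tolist())
I=manip.get_image("scene");cv2.imwrite("pics/scene5.png",cv2.resize(I["pixels"][150:280,240:400],None,fx=4,fy=4))
E
```

```text
{'time': np.float64(8.7167), 'tcp_pos': array([ 0.5459, -0.1359,  0.1337]), 'eef_rot': array([-3.1415e+00, -1.3000e-03, -9.5500e-02]), 'opening': np.float64(0.0878), 'force': array([-0.1581, -0.2354,  0.6813])}
[316.39025953 285.95800998] [[-0.0948, -0.9955, -0.0006], [-0.9588, 0.0912, 0.2692], [-0.2679, 0.0261, -0.9631]]
```

View pics/wrist5.png

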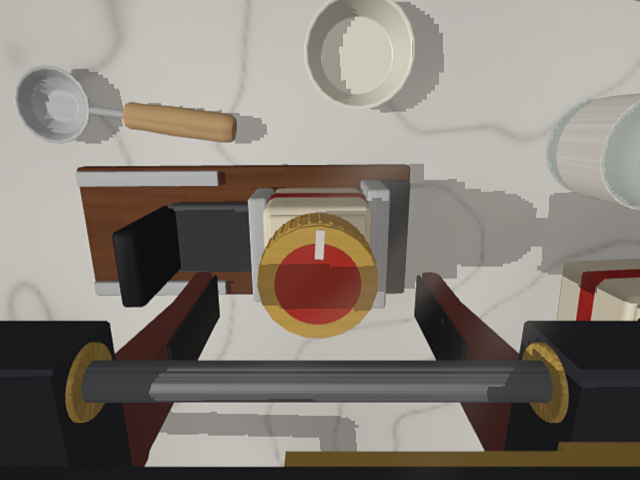

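View pics/scene5.png

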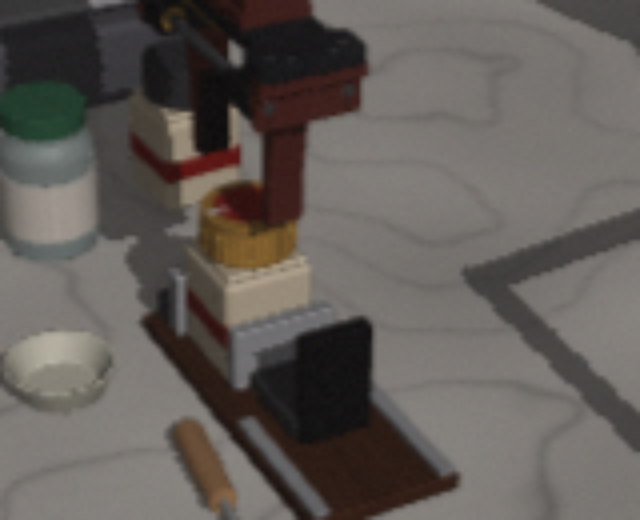

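Cap top centre at (318,284) against the predicted (316,286), so the tool sits over the cap axis within about 1 mm. Next: descend and grip.

{"op": "apply_moves", "data": {"increments": [[0,0,0,0,0,1.3,-1],[0,0,0,0,0,1.3,-1],[0,0,0,0,0,1.2,-1],[0,0,0,0,0,0,-1],[0,0,0,0,0,0,1],[0,0,0,0,0,0,1],[0,0,0,0,0,0,1],[0,0,0,0,0,0,1],[0,0,0,0,0,0,1],[0,0,0,0,0,0,1]], "force": 20}}

```text
time: 9.65
tcp_pos: [0.5455, -0.1364, 0.0952]
eef_rot: [3.142, -0.001, -0.096]
force: [-0.4, 0.4, 2.4]
opening: 0.0589
```

{"op": "apply_moves", "data": {"increments": [[0,0,0,0,0,0,1],[0,0,0,0,0,0,1]], "force": 55}}

```text
time: 9.82
tcp_pos: [0.5456, -0.1364, 0.0952]
eef_rot: [3.142, -0.001, -0.096]
force: [-0.4, 0.9, 4.8]
opening: 0.0585
```

```bash
python3 - <<'E'
from h import *
s=manip.observe(); print({k:np.round(s[k],4) for k in("time","tcp_pos","eef_rot","opening","force","moment")})
E
```

```text
{'time': np.float64(9.8167), 'tcp_pos': array([ 0.5456, -0.1364,  0.0952]), 'eef_rot': array([ 3.1415e+00, -1.0000e-03, -9.6200e-02]), 'opening': np.float64(0.0585), 'force': array([-0.4259,  0.898 ,  4.7535]), 'moment': array([ 0.1401,  0.19  , -0.0172])}
```

{"op": "apply_moves", "data": {"increments": [[0,0,-0.04,0,0,0,1],[0,0,-0.04,0,0,0,1],[0,0,-0.04,0,0,0,1],[0,0,-0.04,0,0,0,1],[0,0,-0.04,0,0,0,1]], "force": 60}}

```text
time: 10.23
tcp_pos: [0.5457, -0.1364, 0.0952]
eef_rot: [3.141, -0.001, 0.105]
force: [0.0, 0.5, 4.3]
opening: 0.0584
```

```bash
python3 - <<'E'
from h import *
s=manip.observe(); print({k:np.round(s[k],4) for k in("time","tcp_pos","eef_rot","opening","force","moment")})
I=manip.get_image("wrist");cv2.imwrite("pics/wrist6.png",I["pixels"])
E
```

```text
{'time': np.float64(10.2333), 'tcp_pos': array([ 0.5457, -0.1364,  0.0952]), 'eef_rot': array([ 3.1413e+00, -1.2000e-03,  1.0540e-01]), 'opening': np.float64(0.0584), 'force': array([0.0159, 0.4596, 4.2855]), 'moment': array([ 0.1068,  0.0677, -0.1292])}
```

View pics/wrist6.png

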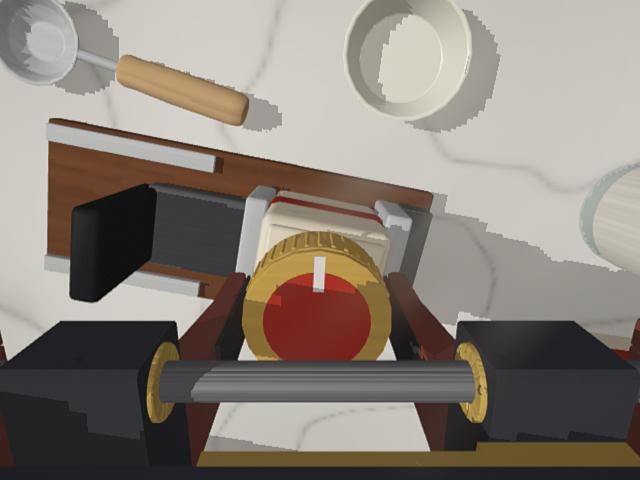

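The cap is turning with the fingers (mark still at the image's centre column, 319) while the jar stays square. I'll keep turning.

{"op": "apply_moves", "data": {"increments": [[0,0,-0.05,0,0,0,1],[0,0,-0.05,0,0,0,1],[0,0,-0.05,0,0,0,1],[0,0,-0.05,0,0,0,1],[0,0,-0.05,0,0,0,1],[0,0,-0.05,0,0,0,1],[0,0,-0.05,0,0,0,1],[0,0,-0.05,0,0,0,1],[0,0,-0.05,0,0,0,1],[0,0,-0.05,0,0,0,1],[0,0,-0.05,0,0,0,1],[0,0,-0.05,0,0,0,1],[0,0,-0.05,0,0,0,1],[0,0,-0.05,0,0,0,1],[0,0,-0.05,0,0,0,1],[0,0,-0.05,0,0,0,1],[0,0,0,0,0,0,1]]}}

```text
time: 11.7
tcp_pos: [0.5464, -0.1363, 0.0958]
eef_rot: [3.139, -0.001, 0.906]
force: [-0.1, 0.1, 9.6]
opening: 0.0583
```

```bash
python3 - <<'E'
from h import *
s=manip.observe(); print({k:np.round(s[k],4) for k in("time","qpos","tcp_pos","eef_rot","opening","force","moment")})
I=manip.get_image("wrist");cv2.imwrite("pics/wrist7.png",I["pixels"])
E
```

```text
{'time': np.float64(11.7), 'qpos': array([ 0.5443,  0.5022, -0.526 ,  1.909 ,  0.3384,  0.8158, -0.8277]), 'tcp_pos': array([ 0.5464, -0.1363,  0.0958]), 'eef_rot': array([ 3.1394e+00, -1.4000e-03,  9.0550e-01]), 'opening': np.float64(0.0583), 'force': array([-0.1461,  0.1008,  9.6309]), 'moment': array([0.0997, 0.096 , 0.0561])}
```

View pics/wrist7.png

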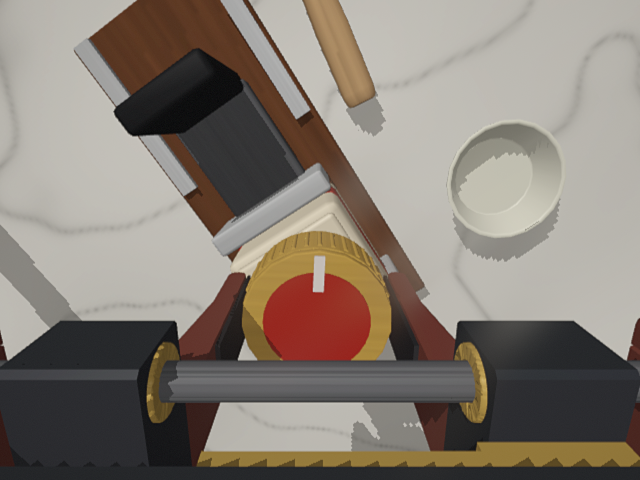

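{"op": "apply_moves", "data": {"increments": [[0,0,-0.04,0,0,0,1],[0,0,-0.04,0,0,0,1],[0,0,0,0,0,0,1],[0,0,0,0,0,-0.3,1],[0,0,0,0,0,-0.3,1],[0,0,0,0,0,-0.3,1],[0,0,0,0,0,0,1]]}}

```text
time: 12.33
tcp_pos: [0.5449, -0.1365, 0.1038]
eef_rot: [-3.142, 0.0, 0.983]
force: [0.8, 1.4, -0.2]
opening: 0.059
```

```bash
python3 - <<'E'
from h import *
I=manip.get_image("scene");cv2.imwrite("pics/scene8.png",cv2.resize(I["pixels"][150:280,240:400],None,fx=4,fy=4))
E
```

```text
(no output)
```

View pics/scene8.png

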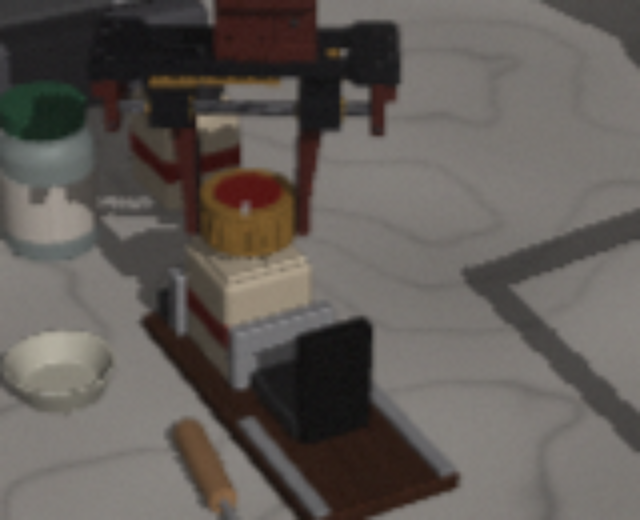

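The cap has risen (its top is at about row 190, against 203 in the earlier view), and the jar still sits on the base in the closed clamp. I'll lift it the rest of the way.

{"op": "apply_moves", "data": {"increments": [[0,0,0,0,0,-0.5,1],[0,0,0,0,0,-0.5,1],[0,0,0,0,0,-0.5,1],[0,0,0,0,0,-0.6,1],[0,0,0,0,0,-0.6,1],[0,0,0,0,0,-0.6,1],[0,0,0,0,0,-0.5,1],[0,0,0,0,0,0,1],[0,0,0,0,0,0,1],[0,0,0,0,0,0,1],[0,0,0,0,0,0,1]]}}

```text
time: 13.3
tcp_pos: [0.5448, -0.1364, 0.1413]
eef_rot: [-3.141, 0.0, 0.984]
force: [-1.3, -0.2, 0.0]
opening: 0.0589
```

```bash
python3 - <<'E'
from h import *
s=manip.observe(); print({k:np.round(s[k],4) for k in("time","tcp_pos","eef_rot","opening","force","moment")})
I=manip.get_image("scene");cv2.imwrite("pics/scene9.png",cv2.resize(I["pixels"][150:280,240:400],None,fx=4,fy=4))
I=manip.get_image("wrist");cv2.imwrite("pics/wrist9.png",I["pixels"])
I=manip.get_image("top");cv2.imwrite("pics/top9.png",I["pixels"])
E
```

```text
{'time': np.float64(13.3), 'tcp_pos': array([ 0.5448, -0.1364,  0.1413]), 'eef_rot': array([-3.141e+00,  2.000e-04,  9.838e-01]), 'opening': np.float64(0.0589), 'force': array([-1.2939, -0.2099,  0.0149]), 'moment': array([-0.0608, -0.0566,  0.0318])}
```

View pics/scene9.png

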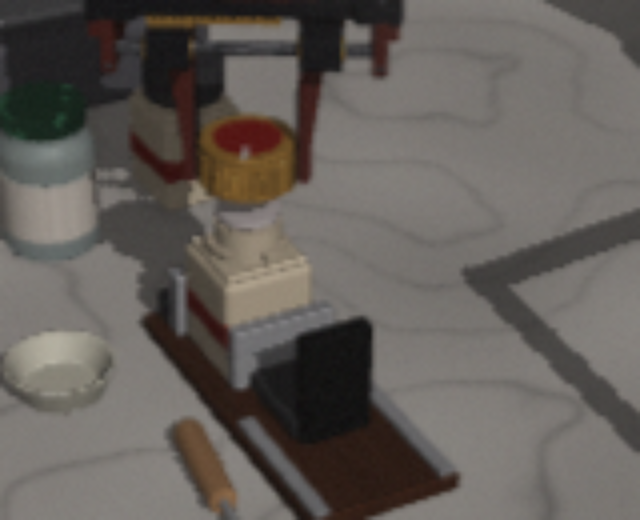

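View pics/wrist9.png

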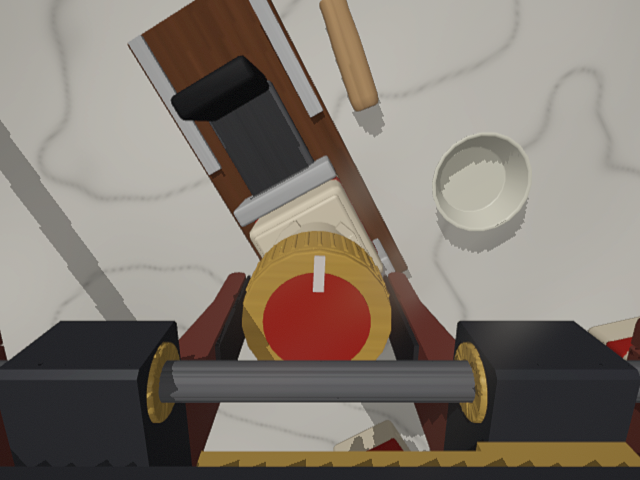

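View pics/top9.png

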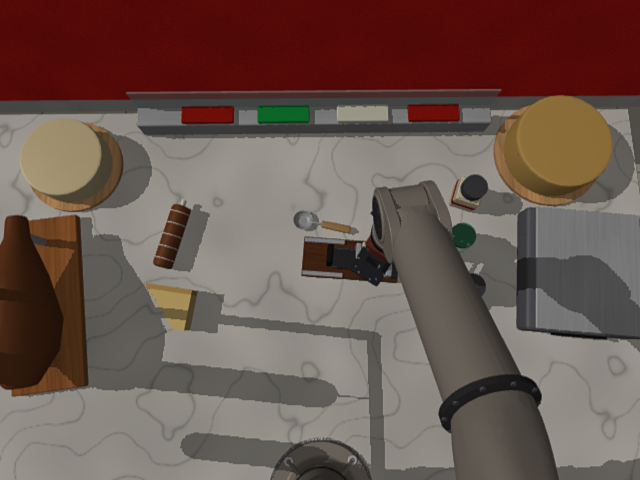

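The cap hangs level over the open neck, with the rim and white seal visible below it at about (248,215). The jar is square in the closed clamp and nothing else has moved in the views. I'm handing in.

```bash
python3 - <<'E'
from h import *
s=manip.observe(); print(s["time"],s["tcp_pos"],s["eef_rot"],abs(s["qd"]).max(),s["opening"])
print(manip.sign_off())
E
```

```text
13.45 [ 0.54489497 -0.1363163   0.14135374] [-3.14105038e+00  1.68167019e-04  9.83820483e-01] 0.00195211879470623 0.05853458409944848
the job is handed in; nothing more can be done
None
```

The job is done and handed in at 13.5 s of robot time; no verdict was reported.

**What I did:**
- **Clamp:** I gripped the fin and slid the jaw about 39.5 mm, until it stalled against the jar at 21 N.
- **Twist:** I gripped the cap at up to 60 N and turned it about 1.08 rad (62°) anticlockwise. I put the final cap-to-jar angle at about 59–60°. Near the end of the turn, before lifting, the twisting moment fell to about 0.06 N m and the upward force rose to about 10 N, which fits the lugs being free.
- **Lift:** I raised it 46 mm straight up and held it there.

**Last checks:**
- **Cap:** it is held between the fingers at 58.5 mm opening, level to about 0.001 rad and still. Its lower edge is about 22 mm above the rim, worked out from the lift, not measured directly. It is within about 2 mm of the jar's axis.
- **Jar:** the pictures show it upright and square in the closed clamp.
- **Other things:** none looks moved, but in the final top view the arm covers one steel-capped jar and part of the round jar. I judged this by eye.

**Disagreements:** no check failed. The cameras differed by about 2 mm on the cap's x position (0.544 m scene, 0.546 m wrist), so I used 0.545 m. The cap's starting angle is uncertain by a few hundredths of a radian.

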